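# Reset the bench meter with its two-key chord

## Task

Reset the bench meter that has the two round keys: with one fingertip on each, press its two round keys fully down together, hold both down for about three seconds, then let both come up again and move clear. Press no other key, on this meter or on the one with square keys; do not lift or shift either meter, and leave the beaker and the bottle alone.

Things in the scene. Friction and masses are not known exactly. Their poses are not given: they have to be found in the camera images.
- meter: The meter to reset: loose white case, 190 mm deep (own x), 150 mm wide (own y). Origin at the centre of its underside, z up, front to its own -x; stands on either side, turned up to 20 deg. Level blue key deck in front, 42 mm high; behind own x = 10 mm a sloped display up to 75 mm. Key row at own x = -60 mm: round key at y = +30, bar at 0, round key at -30 mm. Pads behind it are only printed.
- key_left_top (a point): centre of the top face of the round key on the +y side of the meter: 24 mm in diameter, its top 9 mm above the deck (51 mm above the work surface) when up and 3 mm above the deck when fully down. It moves with the key.
- key_right_top (a point): the same point of the round key on the -y side of the meter; the two round keys' centres are 60 mm apart along the meter's y.
- key_left (a joint): how far the +y round key is pressed, straight down: 0 up, 0.006 m fully down. Spring: about 2 N to start it, 4.5 N to hold it fully down (9 N for both keys); it springs up when let go.
- key_right (a joint): the same for the -y round key.
- key_mid (a joint): the same for the bar key midway between the round keys, which must not be pressed: 10 mm wide along the row (y), 22 mm long (x), as tall as the round keys, same travel and spring. 13 mm is free between it and the edge of each round key.
- other_meter: The second meter, to be left alone: the same loose white case with the same layout, but its two outer keys are square, 23 mm by 23 mm. Origin at the centre of its underside.
- other_left (a joint): how far the +y square key of the second meter is pressed (0 up, 0.006 m down); not to be pressed.
- other_mid (a joint): how far the bar key of the second meter is pressed; not to be pressed.
- other_right (a joint): how far the -y square key of the second meter is pressed; not to be pressed.
- beaker_mid (a point): bystander: a loose empty glass beaker, 56 mm across and 75 mm tall, on the robot's left; the point is on its axis half-way up.
- bottle_mid (a point): bystander: a loose small white capped bottle, 44 mm across and 85 mm tall, on the robot's right; the point is on its axis half-way up.

How it is judged:
On the way, in this order (a step that is already met when the one before it is completed fails the run):
1. both round keys are held down together by the fingers for two and a half seconds without a break (value of joint each of key_left, key_right above 0.004 m and contact force between the fingers and meter above 2 N), for 2.5 s.
2. both round keys are let up again (value of joint each of key_left, key_right below 0.0015 m), for 0.2 s.
At the end, for the whole second after the job is handed in: After both round keys have been held more than 4 mm down together for at least 2.5 s, all keys of the meter are up again (less than 1.5 mm pressed), and both meters, the beaker and the bottle are at rest within 20 mm of where they started (all of step 2 and value of joint key_mid below 0.0015 m and distance of each of meter, other_meter, beaker_mid, bottle_mid from where it was at the start of the episode below 0.02 m and linear speed of meter below 0.02 m/s); the robot touches nothing.
It fails at once if one round key pressed while the other is still up (not together) ((value of joint key_left above 0.004 m and value of joint key_right below 0.0007 m) or (value of joint key_right above 0.004 m and value of joint key_left below 0.0007 m)).
It fails at once if another key pressed by more than 3 mm (value of joint any of key_mid, other_left, other_mid, other_right above 0.003 m).
It fails at once if a meter lifted by more than 8 mm or tipped (height (world z) of any of meter, other_meter above 0.008 m or angle between any of meter, other_meter's own z axis and vertical above 0.1 rad).
It fails at once if a meter shifted by more than 20 mm (distance of any of meter, other_meter from where it was at the start of the episode above 0.02 m).
It fails at once if the beaker or bottle disturbed by more than 20 mm (distance of any of beaker_mid, bottle_mid from where it was at the start of the episode above 0.02 m).
It also fails if it takes over 35 s, if anything falls off the work surface, if the arm or the gripper's body presses on something with over 40 N, if the wrist force passes 120 N, or if a joint passes its speed limit or range.

## Robot

A 7-joint arm with a two-finger parallel gripper is mounted at the origin on the work surface. World frame = base frame: x ahead of the robot, y to its left, z up, the work surface at z = 0. Lengths are in m, angles in rad, forces in N, time in s.
With the tool pointing down it reaches from about 0.35 to 0.9 m from the base axis. Payload 8.1 kg.
Tool frame: the origin (TCP) lies on the centre line of the jaws, within the pads' length; the fingertips stand arm.tips_ahead ahead of it and the grasp point (between the pads) lies 8 mm behind it (arm.tips_ahead is the distance from the TCP to the fingertips, in m); z points along the fingers, y is the direction in which the jaws open and shut (so a half turn about z gives the same grasp; the last joint's range is limited). The gripper opens to 92 mm and grips with 3 to 60 N. Pads are 19 mm wide; open, the fingers measure 130 mm over their backs; the gripper's body (75 mm by 190 mm) begins 47 mm behind the grasp point.
Start: joints at [-1.208, 0.434, 0.025, 1.573, -0.012, 1.134, -0.075], TCP at [0.281, 0.558, 0.238] pointing down, gripper open.
Joint ranges: [-2.62, 2.62], [-0.44, 2.09], [-1.27, 1.32], [0.08, 2.57], [-1.32, 4.46], [0.12, 2], [-2.74, 2.74]. Speed limits (rad/s): [2.22, 2.22, 3.01, 3.01, 3.14, 3.14, 3.14].

## Interface

Orientations are given as a rotation vector (axis times angle).
In Python, from cell import arm gives the robot as it stands. The module is installed in compiled form; this text tells all that it offers.
- The arm moves only by the tool jog_arm, never from a script. Its argument "moves" is a list of rows, each an object with "twist": the turn, a rotation vector about the tool's x, y, z in units of 10 degrees (1.0 is 10 degrees), a list of three; "xyz": the shift along the tool's x, y, z in units of 60 mm (1.0 is 60 mm), a list of three; "grip": the closure, from -1 (fully open) to 1 (shut). A call has 1 to 5 rows; each row is the pose to reach, as a shift and turn from the pose commanded when the call began, along the tool's axes at that moment; what a row does not reach only later rows make up. A row lasts 1/8 s, in which the tool goes at most 62.5 mm and 10.7 degrees, less where a joint would pass 70% of its speed; a pose out of reach is approached as far as the arm can. A call with a gripper value outside its range is refused whole. The fingers move at their own pace and stop on an object; "force" is the grip in N (left out, the last holds). Time passes only in rows, so rows that repeat a pose let the fingers close. It gives the time, the measured TCP pose, the force and the opening at its end, in the units of the state.
- arm.observe(): the state, without advancing time (a new reading comes with each control period).
- arm.get_image(name): name is "scene" or "top"; returns the picture (384x512x3 uint8, blue, green, red); there is no depth.
- arm.camera_params(name): a dict with "mtx" (3x3 intrinsics, pixels), "k1" (the pictures are not rectified: a ray, as slopes to the right and down, at radius r is drawn at 1 + k1 r^2 times it, then the intrinsics apply), "T" (4x4, takes a point from camera to world coordinates). Camera axes: x right, y down, z forward; pixel columns grow to the right and rows downward; lengths in m; the calibration is good to about 2 mm. A picture is of the moment at which its call begins. camera_params takes no time and is no camera call.
- arm.sign_off(): hands the job in, once; it reports no verdict.
The state is a dict: "clock": time; "joints": joint angles; "dq": joint speeds; "joint_efforts": joint torques, N m; "position": TCP position; "ee_rot": TCP orientation; "force": force on the tool from outside, world axes, zero at the start; "ft_torque": the same for the moment, N m; "width": opening from 0.0 (shut) to 1.0 (fully open).
Only numpy, scipy, OpenCV 4.12 (cv2) and the standard library are available. Lean on these libraries where they do the work, as an engineer would, in place of code of your own. Each camera call takes 0.05 s, during which the arm holds its last target. There are 200 camera calls.

## Working session

There is one attempt and no reset: what is moved stays moved. The work goes in short steps, Python scripts to look and compute and a tool call to move; the robot and the scene stay as the last step left them, time stands still between calls to the robot, and variables do not carry over. Pictures are saved under pics/ and viewed, about 8 in all and at most 12, crops included, and the job is handed in when it is done.

Besides the shell and the picture viewer there is one more tool, called as a command line: name --argument value ..., lists and objects as JSON in quotes. jog_arm: Moves the arm, as the interface text tells. Its arguments: {"type":"object","properties":{"moves":{"type":"array","items":{"type":"object","properties":{"twist":{"type":"array","items":{"type":"number"}},"xyz":{"type":"array","items":{"type":"number"}},"grip":{"type":"number"}}}},"force":{"type":"number"}},"required":["moves"]}

```bash
mkdir -p pics
python3 - <<'E'
from cell import arm
import cv2
for n in("top","scene"):
    cv2.imwrite(f"pics/{n}0.png",arm.get_image(n)); p=arm.camera_params(n); print(n,p)
print(arm.observe(),arm.tips_ahead)
E
```

```text
top {'mtx': array([[385.63857943,   0.        , 256.83050841],
       [  0.        , 385.63857943, 197.96196305],
       [  0.        ,   0.        ,   1.        ]]), 'k1': -0.03799570509141983, 'T': array([[-0.01734364, -0.99769413,  0.06561726,  0.45019447],
       [-0.99974358,  0.01826007,  0.01339229, -0.0066202 ],
       [-0.01455958, -0.06536816, -0.99775499,  1.35542015],
       [ 0.        ,  0.        ,  0.        ,  1.        ]])}
scene {'mtx': array([[453.10702395,   0.        , 247.96492129],
       [  0.        , 453.10702395, 194.97829543],
       [  0.        ,   0.        ,   1.        ]]), 'k1': -0.126051986257013, 'T': array([[ 0.84099515,  0.38535356, -0.37977598,  1.04476559],
       [ 0.54077215, -0.57649885,  0.6125476 , -0.7891639 ],
       [ 0.01710698, -0.72052183, -0.69322121,  0.9483125 ],
       [ 0.        ,  0.        ,  0.        ,  1.        ]])}
{'clock': 0.1, 'joints': array([-1.2075957 ,  0.43514259,  0.02495986,  1.57394835, -0.01157118,
        1.13401056, -0.07510518]), 'dq': array([ 6.80660970e-04, -4.48697545e-04, -6.21959755e-05, -7.61207276e-04,
       -1.92337284e-05, -2.54761153e-04, -5.99369243e-04]), 'joint_efforts': array([ 2.89022035e-03, -6.69127035e+01,  9.87754539e-01, -3.15142965e+01,
       -6.05169847e-02,  3.73253028e-02,  5.03588535e-05]), 'position': array([0.28056954, 0.55801871, 0.23705229]), 'ee_rot': array([-7.25116575e-01, -3.05658686e+00,  2.12608684e-03]), 'force': array([ 0.89780477, -0.23317384, -0.22223282]), 'ft_torque': array([ 0.00285867, -0.02458632,  0.03289332]), 'width': 1.000963014668282} 0.011
```

View pics/top0.png

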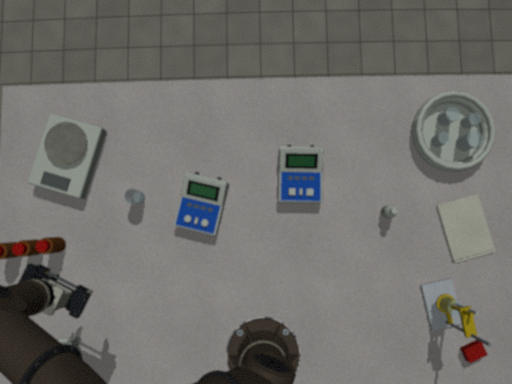

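View pics/scene0.png

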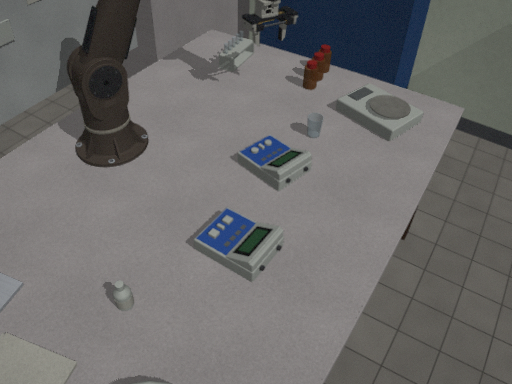

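The top view shows the round-key meter at about (202,203), with round keys near (187,217) and (206,223). The square-key meter is at (300,173), the beaker at (136,197) and the bottle at (389,211). Next I'll measure the keys.

```bash
cat > h.py <<'E'
import numpy as np,cv2
from cell import arm
def unproj(n,uv,z):
    p=arm.camera_params(n);K=p["mtx"];T=p["T"]
    d=cv2.undistortPoints(np.float64(uv).reshape(-1,1,2),K,np.array([p["k1"],0,0,0.])).reshape(-1,2)
    r=np.c_[d,np.ones(len(d))]@T[:3,:3].T
    return T[:3,3]+r*((z-T[2,3])/r[:,2])[:,None]
def proj(n,X):
    p=arm.camera_params(n);Ti=np.linalg.inv(p["T"])
    return cv2.projectPoints(np.float64(X).reshape(-1,1,3),cv2.Rodrigues(Ti[:3,:3])[0],Ti[:3,3],p["mtx"],np.array([p["k1"],0,0,0.]))[0].reshape(-1,2)
E
python3 - <<'E'
from h import *
def meas(n,box):
    x0,y0,x1,y1=box
    im=cv2.imread(f"pics/{n}0.png")[y0:y1,x0:x1]
    h=cv2.cvtColor(im,cv2.COLOR_BGR2HSV)
    blue=((h[...,0]>100)&(h[...,0]<130)&(h[...,1]>130)).astype(np.uint8)
    c=max(cv2.findContours(blue,0,2)[0],key=cv2.contourArea)
    hull=cv2.convexHull(c)
    inside=cv2.erode(cv2.drawContours(blue*0,[hull],-1,1,-1),np.ones((3,3)))
    # whiteness-weighted centroid via red channel
    R=im[...,2].astype(float)*inside
    m=((R>110)).astype(np.uint8)
    k,lab,st,ce=cv2.connectedComponentsWithStats(m)
    for i in range(1,k):
        ys,xs=np.where(cv2.dilate((lab==i).astype(np.uint8),np.ones((3,3)))*inside>0)
        w=np.clip(R[ys,xs]-60,0,None); uv=[(xs*w).sum()/w.sum()+x0,(ys*w).sum()/w.sum()+y0]
        print(n,st[i,4],np.round(uv,2),unproj(n,[uv],.051)[0].round(4))
    q=cv2.boxPoints(cv2.minAreaRect(hull))+[x0,y0]; print(unproj(n,q,.042).round(4).tolist())
    return im
a=meas("top",(165,160,240,245)); b=meas("scene",(225,125,325,195))
a=cv2.resize(a,None,fx=5,fy=5,interpolation=2); b=cv2.resize(b,None,fx=4,fy=4,interpolation=2)
H=425;b=cv2.copyMakeBorder(b,0,H-b.shape[0],0,0,0); cv2.imwrite("pics/c1.png",np.hstack([a,b]))
E
```

```text
top 29 [187.22 218.21] [0.4715 0.2482 0.051 ]
top 10 [195.74 220.26] [0.464  0.2192 0.051 ]
top 32 [204.28 222.33] [0.4566 0.1902 0.051 ]
[[0.4535, 0.2892, 0.042], [0.5449, 0.2657, 0.042], [0.5112, 0.1399, 0.042], [0.4203, 0.1638, 0.042]]
scene 23 [267.87 141.92] [0.4721 0.2499 0.051 ]
scene 12 [261.2  145.51] [0.4641 0.2214 0.051 ]
scene 28 [254.55 149.52] [0.4574 0.1916 0.051 ]
[[0.4194, 0.1706, 0.042], [0.4567, 0.3416, 0.042], [0.5413, 0.2701, 0.042], [0.5009, 0.1113, 0.042]]
```

View pics/c1.png

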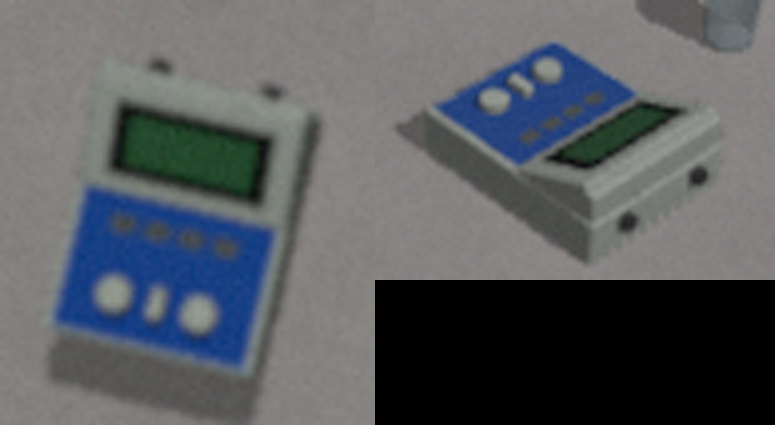

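Both cameras agree to about 1.5 mm: left key (0.472, 0.249), right key (0.457, 0.191). The crop confirms that this is the meter with the round keys. Now the approach.

```bash
cat >> h.py <<'E'
from scipy.spatial.transform import Rotation as Ro
C=np.array([.4643,.2198]); yd=np.array([.0148,.0584,0]);yd/=np.linalg.norm(yd)
def delta(ztip):
    s=arm.observe();R=Ro.from_rotvec(s["ee_rot"]).as_matrix()
    y=yd*np.sign(R[:,1]@yd); z=np.array([0,0,-1.]); G=np.c_[np.cross(y,z),y,z]
    d=R.T@(np.r_[C,ztip+arm.tips_ahead]-s["position"])
    print("clk",s["clock"],"R",R.round(2).tolist(),"xyz",(d/.06).round(3),"twist",(np.degrees(Ro.from_matrix(R.T@G).as_rotvec())/10).round(3),"w",s["width"],"F",s["force"].round(2),"tip",s["position"][2]-arm.tips_ahead, s["joints"].round(2))
E
python3 -c "
from h import *
delta(.13)"
```

```text
clk 0.1 R [[-0.89, 0.45, -0.0], [0.45, 0.89, -0.0], [-0.0, -0.0, -1.0]] xyz [-5.268 -3.659  1.607] twist [-0.008 -0.    -1.247] w 1.000963014668282 F [ 0.9  -0.23 -0.22] tip 0.22605228950153367 [-1.21  0.44  0.02  1.57 -0.01  1.13 -0.08]
```

jog_arm --moves '[{"xyz":[-1,-0.7,0],"twist":[0,0,-0.3],"grip":0.05},{"xyz":[-2,-1.4,0],"twist":[0,0,-0.6],"grip":0.05},{"xyz":[-3,-2.1,0],"twist":[0,0,-0.9],"grip":0.05},{"xyz":[-4,-2.8,0.2],"twist":[0,0,-1.25],"grip":0.05},{"xyz":[-4.8,-3.4,0.5],"twist":[0,0,-1.25],"grip":0.05}]' --force 30

```text
clock: 0.72
position: [0.428, 0.2826, 0.2172]
ee_rot: [0.387, 3.117, 0.001]
force: [0.9, 0.9, -0.2]
width: 0.506
```

```bash
python3 -c "
from h import *
delta(.10)"
```

```text
clk 0.725 R [[-0.97, 0.24, 0.0], [0.24, 0.97, 0.0], [-0.0, 0.0, -1.0]] xyz [-0.841 -0.869  1.77 ] twist [0.005 0.004 0.007] w 0.5063697598225227 F [ 0.87  0.85 -0.19] tip 0.20622605438447142 [-0.74  0.27  0.07  1.88 -0.02  0.99  0.66]
```

jog_arm --moves '[{"xyz":[0,0,0],"grip":0.05},{"xyz":[0,0,0],"grip":0.05}]'

```text
invalid input at $.moves[0]: expected keys twist, xyz, grip
```

```bash
python3 -c "
from h import *
delta(.10)"
```

```text
clk 0.725 R [[-0.97, 0.24, 0.0], [0.24, 0.97, 0.0], [-0.0, 0.0, -1.0]] xyz [-0.841 -0.869  1.77 ] twist [0.005 0.004 0.007] w 0.5063697598225227 F [ 0.87  0.85 -0.19] tip 0.20622605438447142 [-0.74  0.27  0.07  1.88 -0.02  0.99  0.66]
```

jog_arm --moves '[{"xyz":[0,0,0],"twist":[0,0,0],"grip":0.05},{"xyz":[0,0,0],"twist":[0,0,0],"grip":0.05}]'

```text
clock: 0.98
position: [0.4268, 0.2846, 0.217]
ee_rot: [-0.389, -3.117, -0.0]
force: [-0.5, 0.2, 0.1]
width: 0.475
```

```bash
python3 -c "
from h import *
delta(.10)"
```

```text
clk 0.975 R [[-0.97, 0.25, -0.0], [0.25, 0.97, 0.0], [0.0, 0.0, -1.0]] xyz [-0.872 -0.894  1.767] twist [ 0.001 -0.003 -0.001] w 0.4746815662842547 F [-0.52  0.16  0.12] tip 0.20603173788057402 [-0.75  0.27  0.07  1.87 -0.02  0.99  0.65]
```

jog_arm --moves '[{"xyz":[-0.45,-0.45,0.5],"twist":[0,0,0],"grip":0.05},{"xyz":[-0.87,-0.89,1.0],"twist":[0,0,0],"grip":0.05},{"xyz":[-0.87,-0.89,1.77],"twist":[0,0,0],"grip":0.05},{"xyz":[-0.87,-0.89,1.9],"twist":[0,0,0],"grip":0.05},{"xyz":[-0.87,-0.89,1.9],"twist":[0,0,0],"grip":0.05}]'

```text
clock: 1.6
position: [0.4642, 0.2215, 0.1035]
ee_rot: [-0.384, -3.117, -0.0]
force: [0.8, -0.3, 0.7]
width: 0.474
```

Run:
```python
from h import *
delta(.06)
t=arm.get_image("top"); s=arm.get_image("scene")
for X in ([.4718,.249,.051],[.457,.191,.051]):
    u=proj("scene",[X])[0]; print(u,proj("top",[X])[0])
a=cv2.resize(s[80:200,215:335],None,fx=5,fy=5,interpolation=2)
cv2.imwrite("pics/c2.png",a)
```

```text
clk 1.6 R [[-0.97, 0.24, -0.0], [0.24, 0.97, 0.0], [0.0, 0.0, -1.0]] xyz [-0.009 -0.026  0.542] twist [ 0.001 -0.003  0.017] w 0.47373748613772587 F [ 0.8  -0.31  0.74] tip 0.09253730436628067 [-0.61  0.42  0.09  2.   -0.05  0.73  0.83]
[267.63989891 142.03196774] [186.97959255 218.12073261]
[254.34650328 149.58145553] [204.05319801 222.20592461]
```

View pics/c2.png

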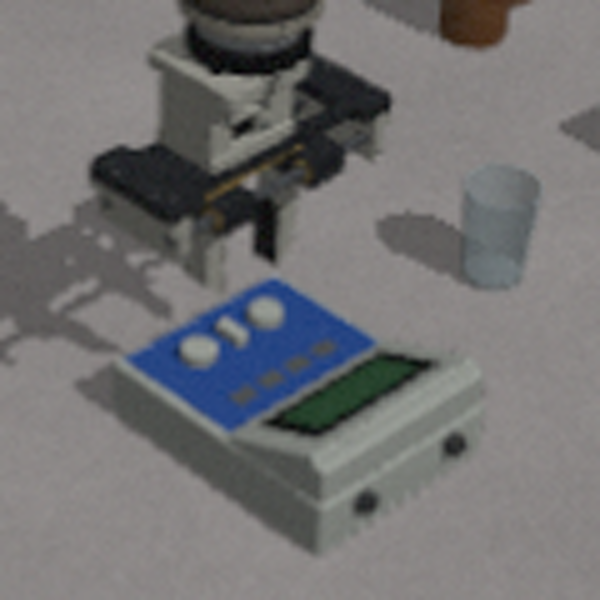

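The crop shows the fingertips at about (208,288) and (270,255), above the keys at (198,350) and (266,312). I'll go down to about 10 mm above the keys and check alignment.

jog_arm --moves '[{"xyz":[0,-0.02,0.3],"twist":[0,0,0.0],"grip":0.05},{"xyz":[0,-0.02,0.5],"twist":[0,0,0.0],"grip":0.05},{"xyz":[0,-0.02,0.5],"twist":[0,0,0.0],"grip":0.05}]'

```text
clock: 2.08
position: [0.464, 0.2189, 0.0731]
ee_rot: [-0.387, -3.117, 0.0]
force: [0.0, 0.2, 0.2]
width: 0.474
```

Run:
```python
from h import *
delta(.052)
s=arm.get_image("scene")
a=cv2.resize(s[115:165,230:290],None,fx=12,fy=12,interpolation=2)
z=arm.observe()["position"][2]-.011
# predicted key centres (red), finger tip footprints (green/yellow)
R=Ro.from_rotvec(arm.observe()["ee_rot"]).as_matrix();P=arm.observe()["position"]
f=lambda X:[((proj("scene",X)-[230,115]+.5)*12).astype(int)]
for sg in(1,-1):
    k=np.r_[C,.051]+sg*.03*yd
    th=np.linspace(0,6.3,30);xd=np.array([yd[1],-yd[0],0])
    cv2.polylines(a,f([k+.012*(np.cos(t)*xd+np.sin(t)*yd) for t in th]),True,(0,0,255),1)
    w=.0218
    cv2.polylines(a,f([P+R@[x,sg*y,.011] for x,y in((-.0095,w),(.0095,w),(.0095,w+.019),(-.0095,w+.019))]),True,(0,255,0),1)
cv2.imwrite("pics/c3.png",a)
```

```text
clk 2.075 R [[-0.97, 0.24, -0.0], [0.24, 0.97, -0.0], [0.0, -0.0, -1.0]] xyz [-0.001  0.016  0.168] twist [-0.001 -0.002  0.005] w 0.47419882786860945 F [0.01 0.22 0.17] tip 0.06210967362565868 [-0.61  0.46  0.08  2.03 -0.06  0.66  0.84]
```

View pics/c3.png

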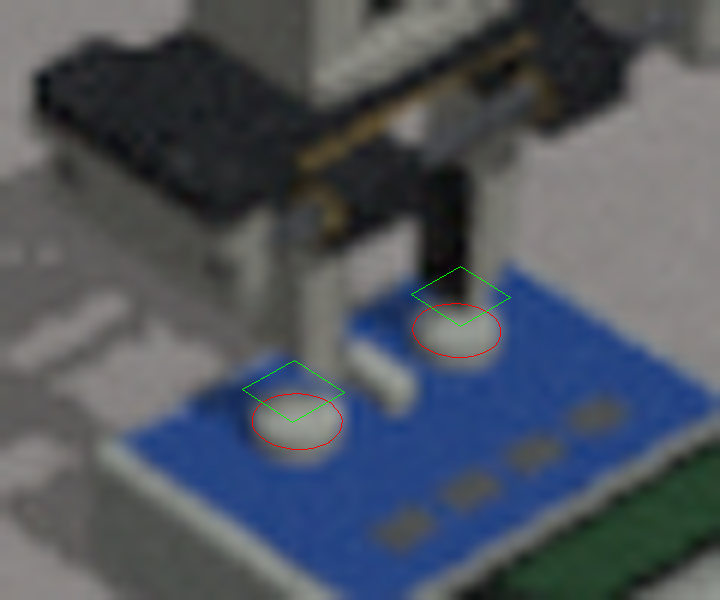

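The predicted fingertip footprints sit over both keys and well clear of the bar. Next, the press.

jog_arm --moves '[{"xyz":[0,0.015,0.16],"twist":[0,0,0],"grip":0.05},{"xyz":[0,0.015,0.2],"twist":[0,0,0],"grip":0.05},{"xyz":[0,0.015,0.24],"twist":[0,0,0],"grip":0.05},{"xyz":[0,0.015,0.28],"twist":[0,0,0],"grip":0.05},{"xyz":[0,0.015,0.29],"twist":[0,0,0],"grip":0.05}]'

```text
clock: 2.75
position: [0.4648, 0.22, 0.0563]
ee_rot: [0.388, 3.117, 0.001]
force: [-2.5, -0.0, 12.7]
width: 0.474
```

jog_arm --moves '[{"xyz":[0,0,0],"twist":[0,0,0],"grip":0.05},{"xyz":[0,0,0],"twist":[0,0,0],"grip":0.05}]'

```text
clock: 3.0
position: [0.4648, 0.22, 0.0564]
ee_rot: [0.388, 3.117, 0.001]
force: [-1.6, -0.1, 9.3]
width: 0.474
```

jog_arm --moves '[{"xyz":[0,0,0.015],"twist":[0,0,0],"grip":0.05},{"xyz":[0,0,0.015],"twist":[0,0,0],"grip":0.05},{"xyz":[0,0,0.015],"twist":[0,0,0],"grip":0.05},{"xyz":[0,0,0.015],"twist":[0,0,0],"grip":0.05},{"xyz":[0,0,0.015],"twist":[0,0,0],"grip":0.05}]'

```text
clock: 3.62
position: [0.4648, 0.2199, 0.0561]
ee_rot: [0.388, 3.117, 0.002]
force: [-5.1, -1.9, 20.0]
width: 0.476
```

Run:
```python
from h import *
s=arm.get_image("scene")
print(arm.observe()["ft_torque"],arm.observe()["force"])
cv2.imwrite("pics/c4.png",cv2.resize(s[115:165,230:290],None,fx=12,fy=12,interpolation=2))
```

```text
[-0.25848192  0.96706491  0.01408701] [-3.95911728 -1.95824896 19.45226879]
```

View pics/c4.png

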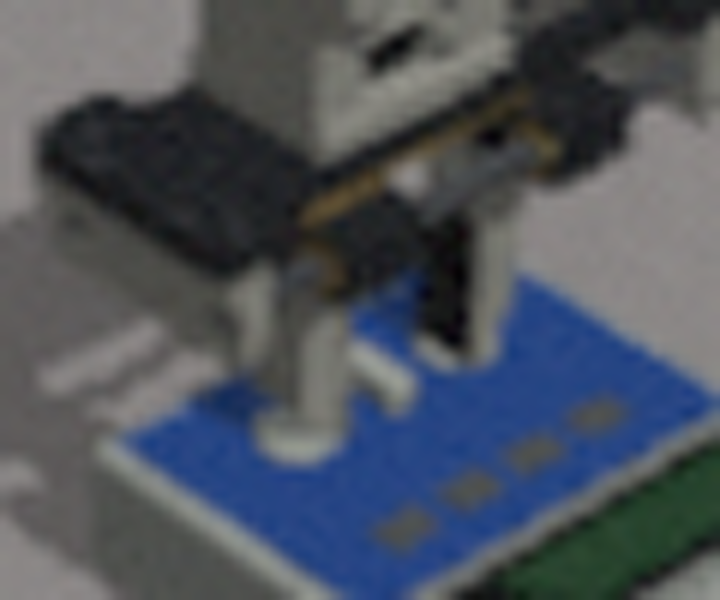

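Both round keys are fully down, at (298,435) and (460,355). The bar at (385,385) is up and untouched, and 20 N means the keys are on their stops. Holding.

jog_arm --moves '[{"xyz":[0,0,0],"twist":[0,0,0],"grip":0.05},{"xyz":[0,0,0],"twist":[0,0,0],"grip":0.05},{"xyz":[0,0,0],"twist":[0,0,0],"grip":0.05},{"xyz":[0,0,0],"twist":[0,0,0],"grip":0.05},{"xyz":[0,0,0],"twist":[0,0,0],"grip":0.05}]'

```text
clock: 4.3
position: [0.4648, 0.22, 0.0562]
ee_rot: [0.388, 3.117, 0.002]
force: [-4.5, -0.8, 19.3]
width: 0.477
```

jog_arm --moves '[{"xyz":[0,0,0],"twist":[0,0,0],"grip":0.05},{"xyz":[0,0,0],"twist":[0,0,0],"grip":0.05},{"xyz":[0,0,0],"twist":[0,0,0],"grip":0.05},{"xyz":[0,0,0],"twist":[0,0,0],"grip":0.05},{"xyz":[0,0,0],"twist":[0,0,0],"grip":0.05}]'

```text
clock: 4.92
position: [0.4648, 0.22, 0.0562]
ee_rot: [0.388, 3.117, 0.002]
force: [-4.7, -0.5, 19.7]
width: 0.477
```

jog_arm --moves '[{"xyz":[0,0,0],"twist":[0,0,0],"grip":0.05},{"xyz":[0,0,0],"twist":[0,0,0],"grip":0.05},{"xyz":[0,0,0],"twist":[0,0,0],"grip":0.05},{"xyz":[0,0,0],"twist":[0,0,0],"grip":0.05},{"xyz":[0,0,0],"twist":[0,0,0],"grip":0.05}]'

```text
clock: 5.55
position: [0.4648, 0.22, 0.0562]
ee_rot: [0.388, 3.117, 0.002]
force: [-4.3, -0.5, 18.9]
width: 0.473
```

jog_arm --moves '[{"xyz":[0,0,0],"twist":[0,0,0],"grip":0.05},{"xyz":[0,0,0],"twist":[0,0,0],"grip":0.05},{"xyz":[0,0,0],"twist":[0,0,0],"grip":0.05},{"xyz":[0,0,0],"twist":[0,0,0],"grip":0.05},{"xyz":[0,0,0],"twist":[0,0,0],"grip":0.05}]'

```text
clock: 6.18
position: [0.4648, 0.22, 0.0561]
ee_rot: [0.388, 3.117, 0.002]
force: [-4.0, -0.9, 18.9]
width: 0.48
```

jog_arm --moves '[{"xyz":[0,0,-0.1],"twist":[0,0,0],"grip":0.05},{"xyz":[0,0,-0.3],"twist":[0,0,0],"grip":0.05},{"xyz":[0,0,-0.8],"twist":[0,0,0],"grip":0.05},{"xyz":[0,0,-1.5],"twist":[0,0,0],"grip":0.05},{"xyz":[0,0,-2.2],"twist":[0,0,0],"grip":0.05}]'

```text
clock: 6.8
position: [0.4641, 0.2192, 0.1883]
ee_rot: [-0.388, -3.117, 0.001]
force: [1.0, 0.8, 0.9]
width: 0.477
```

jog_arm --moves '[{"xyz":[0,0,-0.3],"twist":[0,0,0],"grip":0.05},{"xyz":[0,0,-0.3],"twist":[0,0,0],"grip":0.05},{"xyz":[0,0,-0.3],"twist":[0,0,0],"grip":0.05},{"xyz":[0,0,-0.3],"twist":[0,0,0],"grip":0.05}]'

```text
clock: 7.3
position: [0.4638, 0.2192, 0.2038]
ee_rot: [-0.388, -3.116, 0.002]
force: [-0.1, -0.9, -0.2]
width: 0.475
```

Run:
```python
from h import *
s=arm.get_image("scene"); a=cv2.imread("pics/scene0.png")
print(arm.observe()["force"],arm.observe()["clock"],arm.observe()["position"])
f=lambda i:cv2.resize(i[115:195,225:325],None,fx=4,fy=4,interpolation=2)
cv2.imwrite("pics/c5.png",np.hstack([f(a),f(s)]))
```

```text
[-0.36676757  0.11976189  0.20794168] 7.35 [0.46395756 0.21924746 0.20383778]
```

View pics/c5.png

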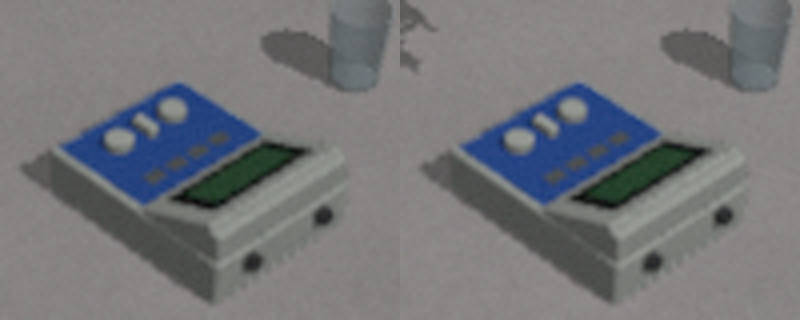

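The before and after crops look the same: all keys are up again (round keys at (519,140) and (572,110)), and neither the meter nor the beaker has moved.

```bash
python3 -c "
from cell import arm
print(arm.sign_off())"
```

```text
the job is handed in; nothing more can be done
None
```

I reset the round-key meter and handed the job in at about 7.4 s on the robot's clock; the sign-off gives no verdict.

- **Press:** One fingertip pressed each round key, straight down and together. They were held down for about 3.4 s, from before 2.75 s to 6.18 s. The force was 9–13 N at first, then 19–20 N after I pressed slightly harder to be sure both were on their stops. A picture taken during the hold showed both round keys down and the bar key up.
- **Release:** I lifted straight up until the fingertips were about 190 mm above the work surface, and the tool force went back to about zero.
- **Last check:** The before and after pictures match: all three keys of the meter are up, and the meter and beaker have not visibly moved. I did not check the square-key meter or the bottle again, but the arm never went near them.
- **Failed or disagreeing:** One jog call was refused for a missing field and moved nothing. The two cameras' key positions differed by up to 2 mm, so I used a point between them.

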